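# Square up a stud-wall corner

## Task

Take the yellow carpenter's square out of the tool tray and, low on the bench, press its outside corner into the inside corner of the clamped timber frame, pushing the leaning stud square to the plate until one leg lies flush along the plate and the other flush along the stud. Finish while still gripping the square level and pressing it firmly against both timbers; do not let go. Leave the tape measure, glue bottle and sanding block where they are.

Things in the scene. Friction and masses are not known exactly. Their poses are not given: they have to be found in the camera images.
- square_grip (a point): Middle of the square's grip web (half-way up, 21 mm above its underside; 60 mm in x and 60 mm in y from the outside corner). The web is an upright bar 12 mm thick, 118 long, 42 high, joining the two legs diagonally, free on both sides: grip across its 12 mm, closing along the diagonal to the outside corner. Axes as square_corner, z up. The square starts flat in either tray compartment
- square_corner (a point): Outside corner of the yellow carpenter's square (an L, 0.24 kg), at its underside. x runs along one leg, y along the other, away from this corner, z up. Legs 140 mm long from here, 20 wide, 25 high; their outer faces, which start here, are to be pressed on the timbers
- inside_corner (a point): Inside corner of the clamped timber frame, at bench level. x runs along the plate's inside face, y where the stud's inside face lies when square to the plate, z up. The square goes into the open quarter x > 0, y > 0; seated, its outside corner is here with the same axes: x leg along the plate, y leg along the stud
- plate: The plate: fixed pale timber, 38 mm high; origin and axes as inside_corner. It fills y from -89 mm to 0, x from -90 to 150 mm. A blue clamp up to 82 mm high holds it behind the corner (x about -45, y -55 to -140 mm)
- stud (a joint): Lean of the stud (darker timber, 89 mm wide, 38 high, inside face 172 long) about an upright pivot at the inside corner: 0 = square to the plate, positive = leaning into the open quarter (rad). Starts at 0.05 to 0.13, stays where it is pushed; 2 to 3 N at 140 mm from the corner moves it
- stud_face (a point): Point on the inside face of the stud, 140 mm from the inside corner, half-way up (19 mm)
- tray: Dark wooden tool tray fixed to the bench, 176 x 352 mm, two compartments side by side along its y, each about 164 x 167 mm inside; walls 6 mm thick and 30 mm high, floor 6 mm thick; origin at the centre of its underside
- tape: Red tape measure 70 x 66 x 36 mm in the other compartment; origin at the centre of its underside; leave alone
- glue: Green glue bottle, 58 mm diameter, 170 mm tall, standing; origin at the centre of its underside; leave alone
- sander: Cork sanding block 100 x 60 x 38 mm; origin at the centre of its underside; leave alone
Things that resemble listed ones, but are neither listed nor needed, are in the scene too. Of the things like the part that bears square_grip, leave any that is pink or purple; of the rest the larger one is meant.

How it is judged (in metres and radians):
On the way:
1. the square is gripped and lifted clear of the tray (height (world z) of square_corner above 0.032 m and contact force between the fingers and square above 2 N), for 0.1 s.
At the end, for the whole second after the job is handed in: Gripper still holds the square (over 4 N) and presses it on plate and stud with over 1 N each: outside corner within 4 mm of the inside corner along both timbers, 0.025 rad to the plate, stud within 0.02 rad of square, level within 0.06 rad, underside under 15 mm above the bench, still (contact force between square and plate above 1 N and contact force between square and stud above 1 N and contact force between the fingers and square above 4 N and x of square_corner in the frame of inside_corner between -0.004 and 0.004 m and y of square_corner in the frame of inside_corner between -0.004 and 0.004 m and angle between the x axis of square_corner and the x axis of inside_corner, either way round below 0.025 rad and value of joint stud between -0.02 and 0.02 rad and height (world z) of square_corner below 0.015 m and angle between square_corner's own z axis and vertical below 0.06 rad and linear speed of square below 0.02 m/s); the arm keeps its last pose, push and grip.
It fails at once if tape measure disturbed (distance of tape from where it was at the start of the episode above 0.03 m).
It fails at once if glue bottle disturbed (distance of glue from where it was at the start of the episode above 0.03 m or angle between glue's own z axis and vertical above 0.4 rad).
It fails at once if sanding block disturbed (distance of sander from where it was at the start of the episode above 0.03 m).
It also fails if it takes over 51 s, if anything falls off the work surface, if the arm or the gripper's body presses on something with over 40 N, if the wrist force passes 120 N, or if a joint passes its speed limit or range.

## Robot

A 6-joint arm with a two-finger parallel gripper is mounted at the origin on the work surface. World frame = base frame: x ahead of the robot, y to its left, z up, the work surface at z = 0. Lengths are in m, angles in degrees, forces in N, time in s.
With the tool pointing down it reaches from about 0.4 to 0.825 m from the base axis. Payload 7 kg.
Tool frame: the origin (TCP) lies at the very end of the fingers, on their centre line; the grasp point (between the pads) lies 19 mm behind it (grasp_offset is the x of the grasp point in the tool frame, in m); x points along the fingers, y is the direction in which the jaws open and shut, and the axes are right-handed (so a half turn about x gives the same grasp; the last joint's range is limited). The gripper opens to 88 mm and grips with 3 to 60 N. Pads are 19 mm wide; open, the fingers measure 130 mm over their backs; the gripper's body (78 mm by 193 mm) begins 47 mm behind the grasp point.
Start: joints at [86.35, 20.546, 0.682, 0, -70.136, -16.507], TCP at [0.233, 0.634, 0.227] pointing down, gripper open.
Joint ranges: [-176.03, 176.03], [-82.01, 121.73], [-58.28, 71.71], [-173.87, 95.51], [-174.79, -0.11], [-173.66, 173.66]. Speed limits (degrees/s): [136.94, 136.94, 172.46, 180, 180, 180].

## Interface

Orientations are given as [roll, pitch, yaw] about the fixed x, y, z axes, in that order (R = Rz(yaw) Ry(pitch) Rx(roll)).
In Python, from plant import get_obs, snapshot, close_job, grasp_offset gives the robot as it stands.
- The arm moves only by the tool carry_out, never from a script. Its argument "series" is a list that holds one entry, the list of rows, each a list of 6 numbers: the shift along the tool's x, y, z in mm, then the turn, a rotation vector about the tool's x, y, z in degrees. A call has 1 to 10 rows; each row is the pose to reach, as a shift and turn from the pose commanded when the call began, along the tool's axes at that moment; what a row does not reach only later rows make up. A row lasts 1/8 s, in which the tool goes at most 62.5 mm and 10.7 degrees, less where a joint would pass 70% of its speed; a pose out of reach is approached as far as the arm can. A call with a gripper value outside its range is refused whole. "hand" is the gripper's target within -1 to 1 (shut at 1, half-way at 0, fully open at -1), set as the call begins (left out, the last holds). The fingers move at their own pace and stop on an object; the grip force is fixed at half the most. Time passes only in rows, so rows that repeat a pose let the fingers close. It gives the time, the measured TCP pose, the force and the opening at its end, in the units of the state.
- get_obs(): the state, without advancing time (a new reading comes with each control period).
- snapshot(name): name is "scene" or "top" or "wrist"; returns a dict with "color" (400x640x3 uint8, red, green, blue), "fx", "fy", "cx", "cy" (pixels), "dist_coeffs" ([k1, k2, p1, p2, k3] as OpenCV has them; the pictures are not rectified), "eye" and "attitude" of the camera in the world. Camera axes: x right, y down, z forward; pixel columns grow to the right and rows downward; lengths in m; the calibration is good to about 2 mm. A picture is of the moment at which its call begins. There is no depth.
- close_job(): hands the job in, once; it reports no verdict.
The state is a dict: "clock": time; "joint_pos": joint angles; "qvel": joint speeds; "tau": joint torques, N m; "tool_pos": TCP position; "orientation": TCP orientation; "force": force on the tool from outside, world axes, zero at the start; "moment": the same for the moment, N m; "opening": finger opening in m.
Only numpy, scipy, OpenCV 4.12 (cv2) and the standard library are available. Lean on these libraries where they do the work, as an engineer would, in place of code of your own. Each camera call takes 0.05 s, during which the arm holds its last target.

## Working session

There is one attempt and no reset: what is moved stays moved. The work goes in short steps, Python scripts to look and compute and a tool call to move; the robot and the scene stay as the last step left them, time stands still between calls to the robot, and variables do not carry over. Pictures are saved under pics/ and viewed, and the job is handed in when it is done.

Besides the shell and the picture viewer there is one more tool, called after "Call:" as name(argument=value, ...), one argument or row to a line, values as JSON. carry_out: Moves the arm, as the interface text tells. Its arguments: {"type":"object","properties":{"series":{"type":"array","items":{"type":"array","items":{"type":"array","items":{"type":"number"}}}},"hand":{"type":"number"}},"required":["series"]}

```bash
ls; mkdir -p pics; python3 - <<'E'
from plant import *
import cv2
print(get_obs(), grasp_offset)
for n in ["scene","top","wrist"]:
    s=snapshot(n); cv2.imwrite(f"pics/{n}0.png",s["color"][:,:,::-1])
    print(n,{k:v for k,v in s.items() if k!="color"})
E
```

```text
pics
{'clock': 0.0, 'joint_pos': array([ 8.63505788e+01,  2.05909348e+01,  6.35432980e-01, -1.81937775e-02,
       -7.01365705e+01, -1.65069555e+01]), 'qvel': array([-0.07100836, -0.01679411,  0.05487271, -0.03863801,  0.02876606,
       -0.02375555]), 'tau': array([ 3.44524378e-04, -5.82717204e+01,  2.93068331e+01,  6.99758783e+00,
        6.90480927e-03, -1.58240578e-04]), 'tool_pos': array([0.23246268, 0.63320251, 0.225647  ]), 'orientation': array([  95.98492097,   89.90635205, -104.17765134]), 'force': array([-0.31850839,  0.97039564, -0.31494502]), 'moment': array([0.00291284, 0.03837936, 0.01592683]), 'opening': 0.08749651975799734} -0.0188
scene {'fx': 362.5163311654576, 'fy': 362.5163311654576, 'cx': 319.9114299399388, 'cy': 200.3820712276136, 'dist_coeffs': array([0.00721547, 0.        , 0.        , 0.        , 0.        ]), 'eye': array([0.80864684, 0.61292741, 0.87660421]), 'attitude': array([-145.88578683,    0.18449028,  149.39342029])}
top {'fx': 387.2564207056441, 'fy': 387.2564207056441, 'cx': 325.82493939954503, 'cy': 200.14458303377688, 'dist_coeffs': array([-0.026821,  0.      ,  0.      ,  0.      ,  0.      ]), 'eye': array([0.40400276, 0.12989248, 1.25413462]), 'attitude': array([-172.89845171,    0.37233901,  -89.87299191])}
wrist {'fx': 293.7157214382955, 'fy': 293.7157214382955, 'cx': 320.3986094189278, 'cy': 200.9219538789903, 'dist_coeffs': array([-0.01692776,  0.        ,  0.        ,  0.        ,  0.        ]), 'eye': array([0.30660759, 0.60648617, 0.38352101]), 'attitude': array([ 1.62989351e+02, -7.00652777e-02, -1.10227292e+02])}
```

View pics/scene0.png

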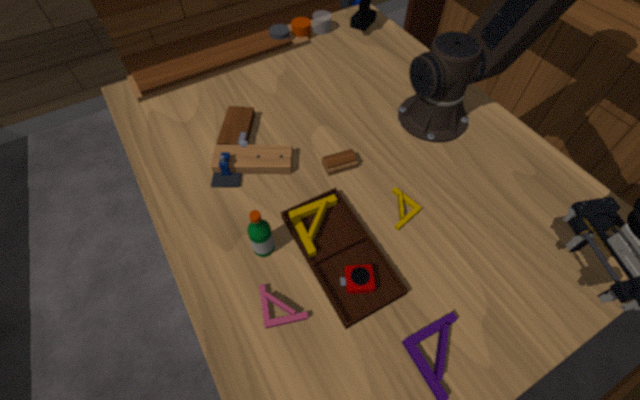

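View pics/top0.png

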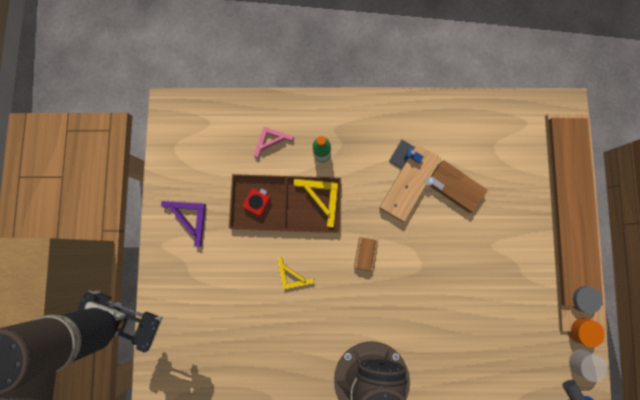

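View pics/wrist0.png

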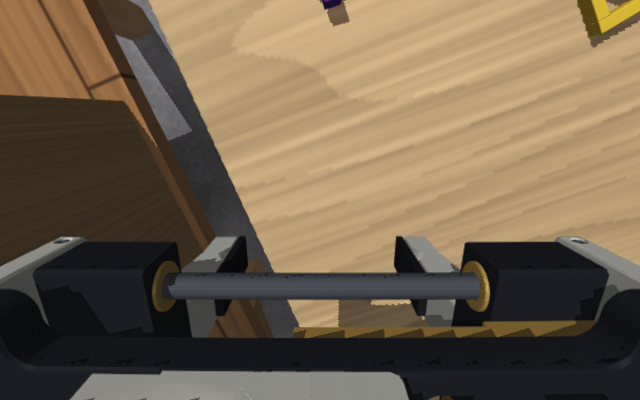

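```bash
cat > h.py <<'E'
import numpy as np, cv2
from scipy.spatial.transform import Rotation as R
def K(s): return np.array([[s["fx"],0,s["cx"]],[0,s["fy"],s["cy"]],[0,0,1.]])
def cam(s): return R.from_euler("xyz",s["attitude"],degrees=True).as_matrix()
def px2w(s,px,z):
    p=cv2.undistortPoints(np.array(px,float).reshape(-1,1,2),K(s),s["dist_coeffs"]).reshape(-1,2)
    d=np.c_[p,np.ones(len(p))]@cam(s).T
    z=np.broadcast_to(z,(len(p),))
    return s["eye"]+d*((z-s["eye"][2])/d[:,2])[:,None]
def w2px(s,P):
    Rm=cam(s).T; t=-Rm@s["eye"]
    return cv2.projectPoints(np.array(P,float).reshape(-1,1,3),cv2.Rodrigues(Rm)[0],t,K(s),s["dist_coeffs"])[0].reshape(-1,2)
def crop(s,x0,y0,x1,y1,f,name):
    c=cv2.resize(s["color"][y0:y1,x0:x1,::-1],None,fx=f,fy=f,interpolation=cv2.INTER_CUBIC); cv2.imwrite("pics/"+name,c)
E
python3 - <<'E'
from plant import *; from h import *
import pickle
s=snapshot("top");pickle.dump(s,open("top.pkl","wb"))
crop(s,220,120,350,250,6,"topA.png"); crop(s,370,130,500,230,6,"topB.png")
s=snapshot("scene");pickle.dump(s,open("scene.pkl","wb"))
crop(s,270,170,430,300,5,"scA.png"); crop(s,190,90,320,200,6,"scB.png")
E
```

```text
(no output)
```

View pics/topA.png

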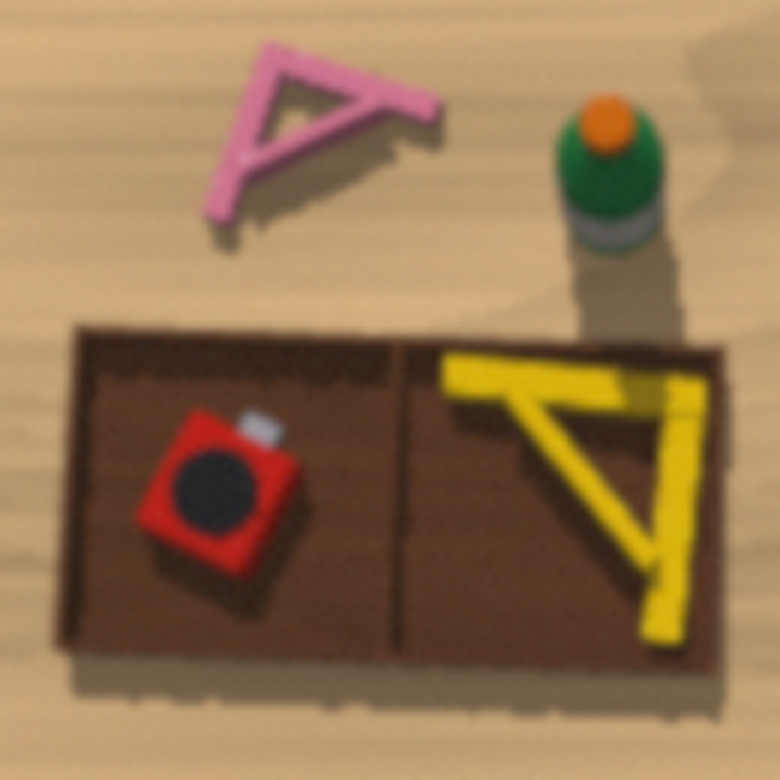

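View pics/topB.png

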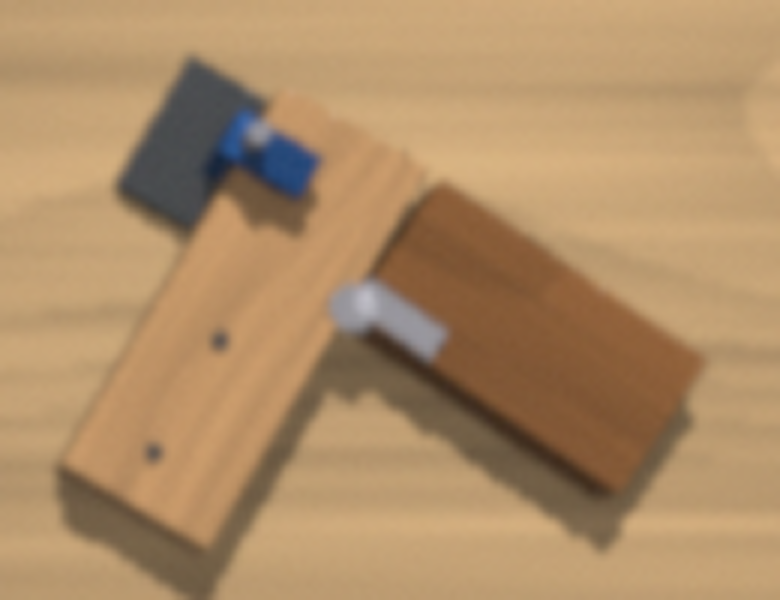

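View pics/scA.png

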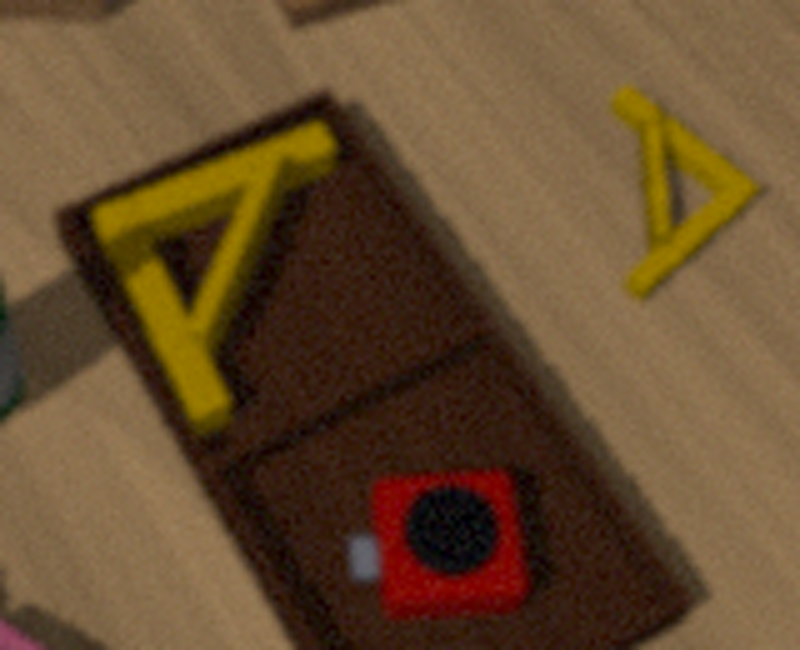

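View pics/scB.png

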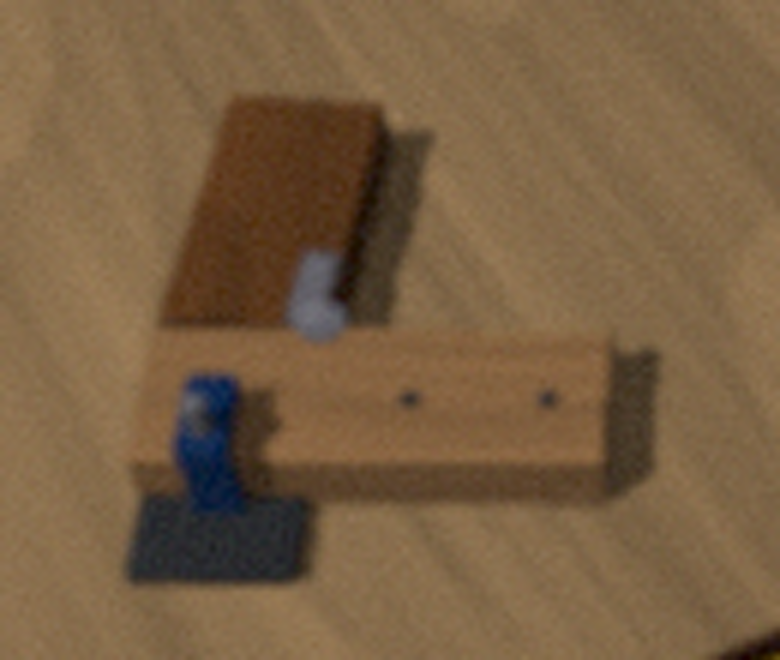

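The candidates are the large yellow square in the tray (top view 318,200), the small yellow one on the bench (293,275), the pink one (270,140) and the purple one (188,220). The one in the tray is meant: it is yellow, the larger of the two yellow ones, and inside a compartment, and the enlarged crop confirms this. The inside corner is near top px (427,181), with the plate running down-left and the stud down-right.

```bash
python3 - <<'E'
from h import *
import pickle
t=pickle.load(open("top.pkl","rb"));s=pickle.load(open("scene.pkl","rb"))
def T(l): return (np.array(l,float)+.5)/6-.5+[220,120]
def TB(l): return (np.array(l,float)+.5)/6-.5+[370,130]
def SA(l): return (np.array(l,float)+.5)/5-.5+[270,170]
def SB(l): return (np.array(l,float)+.5)/6-.5+[190,90]
np.set_printoptions(precision=4,suppress=True)
print("sq top: corner, xend, yend");print(px2w(t,T([[708,378],[443,353],[663,645],[443,397],[685,645]]),.031))
print("scene corner, yend, xend outer");print(px2w(s,SA([[92,207],[332,122],[210,430]]),.031))
print("grip web top: ends");print(px2w(t,T([[515,400],[650,560]]),.048))
print("plate/top");A=px2w(t,TB([[60,465],[210,548],[285,92],[425,165]]),.038);print(A)
print("plate/scene");B=px2w(s,SB([[610,462],[610,335],[133,462],[150,330]]),.038);print(B)
for a in (A,B):
  d=a[1]-a[3];print(np.linalg.norm(d),np.degrees(np.arctan2(d[1],d[0])),a[3]+.375*d, np.linalg.norm(a[1]-a[0]))
print("stud inner end top/scene",px2w(t,TB([[605,495],[705,362]]),.038),px2w(s,SB([[382,108],[232,97]]),.038))
print("tray",px2w(t,T([[78,328],[722,350],[715,670],[57,648]]),.03))
print("sander,glue cap",px2w(t,[[357,239],[376,239],[374,272],[355,270]],.038),px2w(t,[[321,141]],.17))
E
```

```text
sq top: corner, xend, yend
[[0.6131 0.1007 0.031 ]
 [0.6265 0.2423 0.031 ]
 [0.4707 0.1246 0.031 ]
 [0.6026 0.242  0.031 ]
 [0.4707 0.113  0.031 ]]
scene corner, yend, xend outer
[[0.6132 0.104  0.031 ]
 [0.4687 0.123  0.031 ]
 [0.6243 0.2543 0.031 ]]
grip web top: ends
[[0.5983 0.2025 0.048 ]
 [0.514  0.1314 0.048 ]]
plate/top
[[ 0.5337 -0.0316  0.038 ]
 [ 0.4901 -0.1096  0.038 ]
 [ 0.7353 -0.1557  0.038 ]
 [ 0.6954 -0.2296  0.038 ]]
plate/scene
[[ 0.5332 -0.0259  0.038 ]
 [ 0.4932 -0.101   0.038 ]
 [ 0.7371 -0.1472  0.038 ]
 [ 0.6972 -0.2264  0.038 ]]
0.23783556412625598 149.69375132774974 [ 0.6184 -0.1846  0.038 ] 0.08934114007550788
0.23946081576499723 148.41677332244674 [ 0.6207 -0.1793  0.038 ] 0.08506573366292973
stud inner end top/scene [[ 0.5182 -0.3184  0.038 ]
 [ 0.589  -0.3749  0.038 ]] [[ 0.5225 -0.3186  0.038 ]
 [ 0.5916 -0.3703  0.038 ]]
tray [[0.6402 0.4389 0.03  ]
 [0.6284 0.0931 0.03  ]
 [0.4577 0.0972 0.03  ]
 [0.4685 0.4445 0.03  ]]
sander,glue cap [[ 0.4333  0.0404  0.038 ]
 [ 0.4333 -0.019   0.038 ]
 [ 0.3316 -0.0115  0.038 ]
 [ 0.3376  0.0473  0.038 ]] [[0.7106 0.1515 0.17  ]]
```

```bash
cat >> h.py <<'E'
def goal(p, jaw, o, tilt=None):
    """shift(mm)/rotvec(deg) in the tool frame from pose (o measured) to TCP p with tool down and jaw axis at world angle jaw"""
    Rt=R.from_euler("xyz",o["orientation"],degrees=True)
    j=np.radians(jaw); x=np.array([0,0,-1.]); y=np.array([np.cos(j),np.sin(j),0]); z=np.cross(x,y)
    Rg=R.from_matrix(np.c_[x,y,z])
    return Rt.inv().apply(np.array(p)-o["tool_pos"])*1000, (Rt.inv()*Rg).as_rotvec(degrees=True)
E
python3 - <<'E'
from plant import *; from h import *
np.set_printoptions(precision=2,suppress=True)
o=get_obs();print(R.from_euler("xyz",o["orientation"],degrees=True).as_matrix())
for j in (130,-50): print(goal([.5575,.166,.15],j,o))
E
```

```text
[[-0.   -0.34 -0.94]
 [-0.   -0.94  0.34]
 [-1.    0.   -0.  ]]
(array([  76.41,  326.78, -466.15]), array([119.84,  -0.05,  -0.02]))
(array([  76.41,  326.78, -466.15]), array([-60.16,   0.02,  -0.04]))
```

Call:
carry_out(
  hand=0.36,
  series=[
    [[3,32,-46,10,0,0],[6,65,-93,20,0,0],[9,98,-140,30,0,0],[12,130,-186,40,0,0],[15,163,-233,50,0,0],[18,196,-279,60,0,0],[21,229,-326,70,0,0],[24,261,-373,80,0,0],[27,294,-419,90,0,0],[30,327,-466,100,0,0]],
  ],
)

```text
clock: 1.5
tool_pos: [0.5582, 0.1645, 0.1967]
orientation: [-23.4, 90.0, 36.1]
force: [1.0, 0.4, -0.7]
opening: 0.0279
```

```bash
python3 - <<'E'
from plant import *; from h import *
np.set_printoptions(precision=2,suppress=True)
o=get_obs();print(o["tool_pos"]*1000,o["joint_pos"],o["opening"],o["clock"])
print(goal([.5575,.166,.15],130,o))
E
```

```text
[558.22 164.51 196.69] [ 35.66  13.07 -13.88  -0.   -63.02 -66.13] 0.027874275170222725 1.5
(array([46.69,  1.39,  0.9 ]), array([19.53,  0.03,  0.01]))
```

Call:
carry_out(
  series=[
    [[0,0,0,10,0,0],[0,0,0,19.5,0,0],[0,0,0,19.5,0,0]],
  ],
)

```text
clock: 1.88
tool_pos: [0.5574, 0.1658, 0.1964]
orientation: [151.1, 90.0, -168.5]
force: [-0.0, -0.6, -0.2]
opening: 0.028
```

```bash
python3 - <<'E'
from plant import *; from h import *
import pickle
s=snapshot("wrist");pickle.dump(s,open("w1.pkl","wb"))
c=cv2.resize(s["color"][:,:,::-1],(800,500));cv2.imwrite("pics/w1.png",c)
o=get_obs();print(o["tool_pos"]*1000,s["eye"],s["attitude"])
E
```

```text
[557.34777227 166.02193138 196.51643024] [0.49701686 0.11484359 0.35426395] [ 1.63065775e+02 -6.18051733e-02  1.30313242e+02]
```

View pics/w1.png

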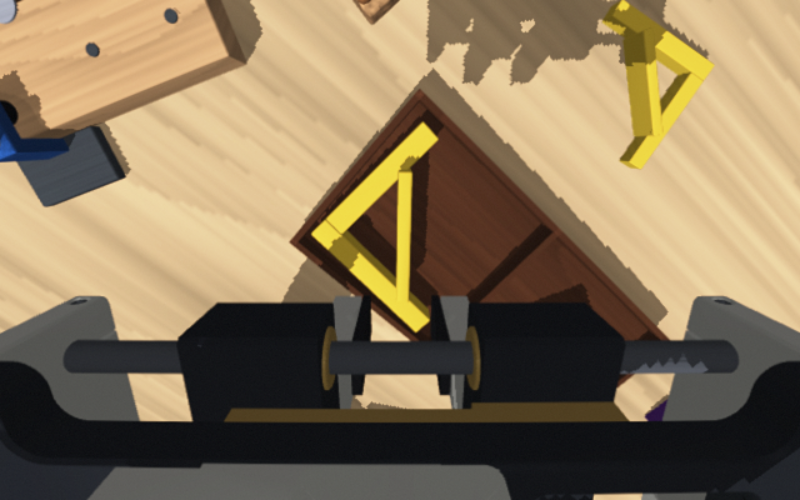

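The wrist view shows the square with its corner at (312,233), leg ends near (437,130) and (425,325), and its web upright between the fingers.

```bash
python3 - <<'E'
from h import *
import pickle
np.set_printoptions(precision=4,suppress=True)
s=pickle.load(open("w1.pkl","rb"))
P=lambda l:(np.array(l,float)+.5)/1.25-.5
print(px2w(s,P([[312,233],[424,122],[437,135],[417,333],[429,320]]),.031))
print("web top",px2w(s,P([[397,172],[411,172],[396,302],[409,298]]),.048))
s["color"]=s["color"].copy();crop(s,220,80,370,280,3,"w1c.png")
E
```

```text
[[0.6106 0.1062 0.031 ]
 [0.4734 0.1208 0.031 ]
 [0.4741 0.136  0.031 ]
 [0.6258 0.2458 0.031 ]
 [0.6074 0.2453 0.031 ]]
web top [[0.5181 0.1293 0.048 ]
 [0.5107 0.138  0.048 ]
 [0.6074 0.2034 0.048 ]
 [0.5968 0.2099 0.048 ]]
```

View pics/w1c.png

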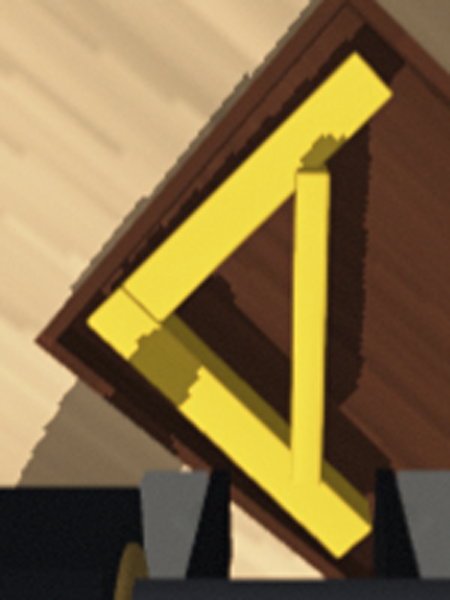

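Call:
carry_out(
  series=[
    [[35,3,3,0,0,0],[75,3,3,0,0,0],[110,3,3,0,0,0],[135,3,3,0,0,0],[135,3,3,0,0,0]],
  ],
)

```text
clock: 2.55
tool_pos: [0.5564, 0.1699, 0.0598]
orientation: [172.7, 89.8, -146.8]
force: [-0.3, -0.7, 1.1]
opening: 0.0282
```

```bash
python3 - <<'E'
from plant import *; from h import *
import pickle
s=snapshot("wrist");pickle.dump(s,open("w2.pkl","wb"))
c=cv2.resize(s["color"][:,:,::-1],(800,500));cv2.imwrite("pics/w2.png",c)
o=get_obs();print(o["tool_pos"]*1000,s["eye"],s["attitude"])
E
```

```text
[557.44857953 170.35046327  61.3508715 ] [0.49666237 0.11906396 0.21792423] [ 1.63283101e+02 -8.69302683e-02  1.30470267e+02]
```

View pics/w2.png

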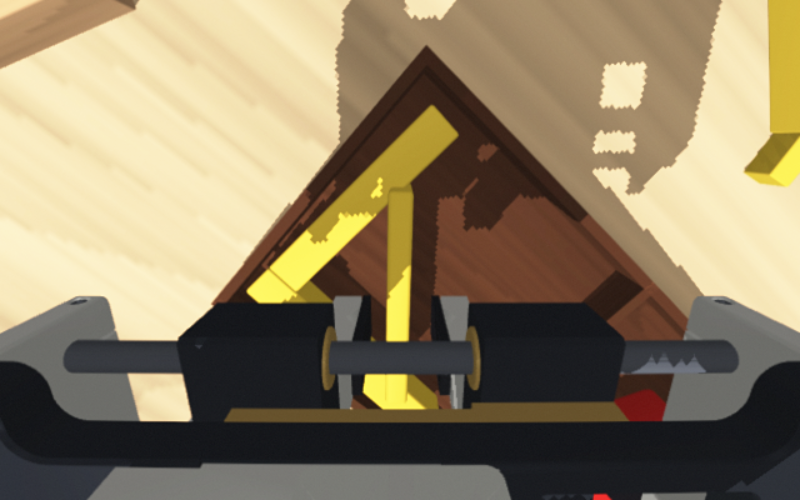

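The web at x≈399 is centred between the fingers (367 and 437) and parallel to the pads, so I descend and grip.

Call:
carry_out(
  series=[
    [[20,0,0,0,0,0],[40,0,0,0,0,0],[49,0,0,0,0,0],[49,0,0,0,0,0]],
  ],
)

```text
clock: 3.1
tool_pos: [0.558, 0.1705, 0.0131]
orientation: [-26.3, 90.0, 14.1]
force: [0.1, 0.5, 0.1]
opening: 0.028
```

Call:
carry_out(
  hand=1,
  series=[
    [[0,0,0,0,0,0],[0,0,0,0,0,0],[0,0,0,0,0,0],[0,0,0,0,0,0]],
  ],
)

```text
clock: 3.6
tool_pos: [0.5582, 0.1706, 0.0134]
orientation: [-14.7, 89.9, 25.7]
force: [-1.2, -0.3, 6.1]
opening: 0.0117
```

Call:
carry_out(
  series=[
    [[-15,0,0,0,0,0],[-50,0,0,0,0,0],[-90,0,0,0,0,0],[-110,0,0,0,0,0],[-110,0,0,0,0,0]],
  ],
)

```text
clock: 4.22
tool_pos: [0.5585, 0.1709, 0.1249]
orientation: [-5.2, 89.8, 35.1]
force: [-0.0, 0.1, -1.6]
opening: 0.0121
```

```bash
python3 - <<'E'
from plant import *; from h import *
np.set_printoptions(precision=2,suppress=True)
o=get_obs();print(o["tool_pos"]*1000,o["joint_pos"],o["opening"],o["clock"],o["force"])
print(R.from_euler("xyz",o["orientation"],degrees=True).as_matrix())
print(goal([.496,-.213,.1],194,o))
s=snapshot("wrist")
c=cv2.resize(s["color"][:,:,::-1],(800,500));cv2.imwrite("pics/w3.png",c)
E
```

```text
[558.54 170.86 124.86] [ 36.18  16.87 -19.     0.   -53.91 -85.84] 0.012137672586508282 4.225 [-0.02  0.11 -1.59]
[[ 0.   -0.65  0.76]
 [ 0.    0.76  0.65]
 [-1.   -0.    0.  ]]
(array([  23.8 , -252.06, -296.28]), array([-63.65,   0.19,   0.14]))
```

View pics/w3.png

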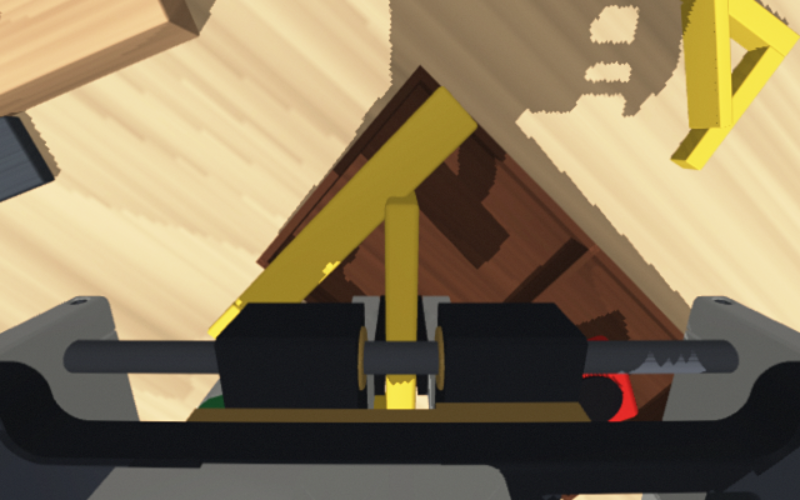

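Call:
carry_out(
  series=[
    [[0,-32,-37,-8,0,0],[0,-64,-74,-16,0,0],[0,-95,-111,-24,0,0],[0,-126,-148,-32,0,0],[0,-158,-185,-40,0,0],[0,-190,-222,-48,0,0],[0,-221,-259,-56,0,0],[0,-252,-296,-63.6,0,0],[20,-252,-296,-63.6,0,0],[20,-252,-296,-63.6,0,0]],
  ],
)

```text
clock: 5.52
tool_pos: [0.4929, -0.2137, 0.1002]
orientation: [67.3, 89.7, 171.1]
force: [-0.0, 0.3, -1.6]
opening: 0.0119
```

```bash
python3 - <<'E'
from plant import *; from h import *
import pickle
np.set_printoptions(precision=2,suppress=True)
o=get_obs();print(o["tool_pos"]*1000,o["joint_pos"],o["opening"],o["clock"],o["force"])
print(R.from_euler("xyz",o["orientation"],degrees=True).as_matrix())
D={"o":o}
for n in ("wrist","top","scene"):
    D[n]=snapshot(n)
pickle.dump(D,open("d4.pkl","wb"))
cv2.imwrite("pics/w4.png",cv2.resize(D["wrist"]["color"][:,:,::-1],(800,500)))
crop(D["top"],370,130,500,230,6,"top4.png");crop(D["scene"],190,80,320,190,6,"sc4.png")
E
```

```text
[ 492.92 -213.68  100.15] [ -2.55  14.7  -26.02  -0.04 -49.59  16.4 ] 0.011915362135013574 5.525 [-0.03  0.31 -1.64]
[[-0.01 -0.97 -0.24]
 [ 0.   -0.24  0.97]
 [-1.    0.    0.  ]]
```

View pics/w4.png

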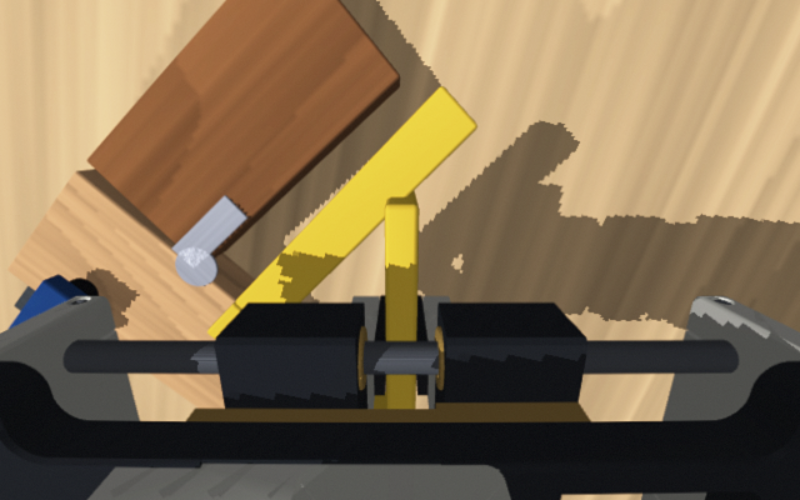

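View pics/top4.png

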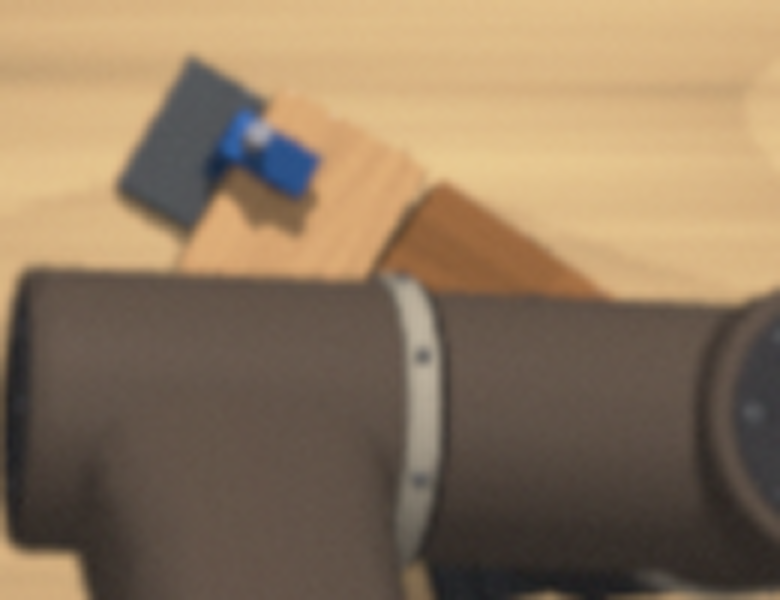

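View pics/sc4.png

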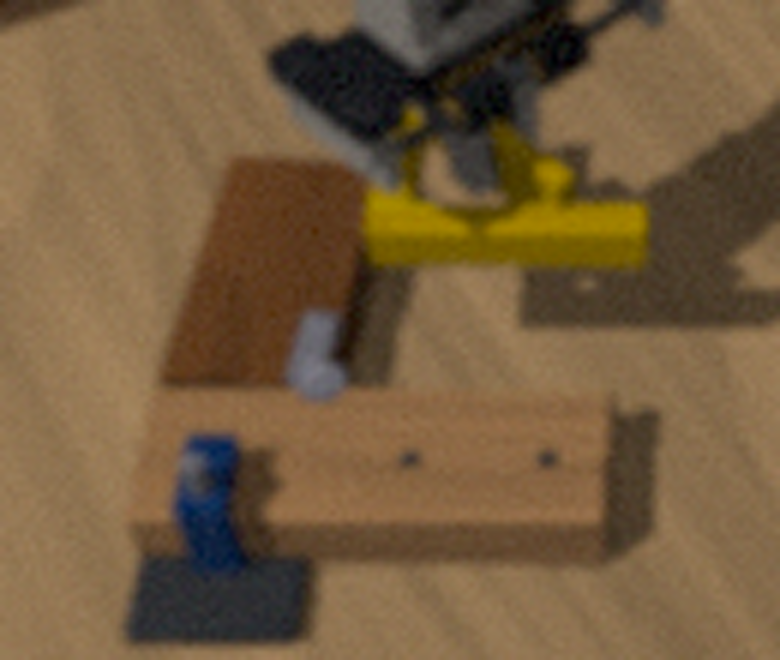

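```bash
python3 - <<'E'
from h import *
import pickle
D=pickle.load(open("d4.pkl","rb")); s=D["wrist"]
crop(s,0,100,330,270,2.4,"w4a.png")
crop(s,150,50,400,250,3,"w4b.png")
E
```

```text
(no output)
```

View pics/w4a.png

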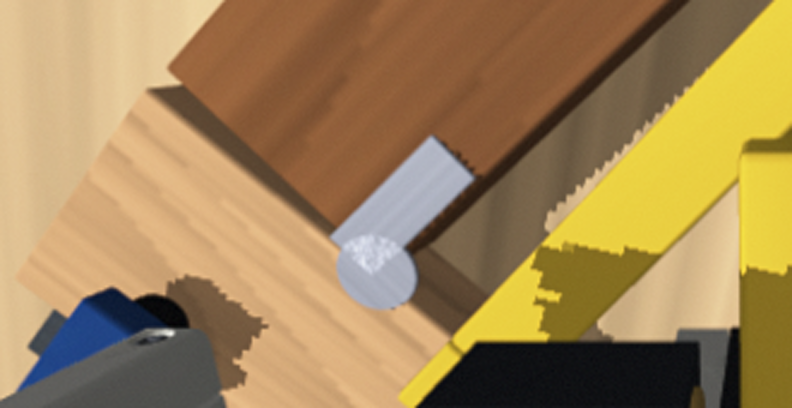

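View pics/w4b.png

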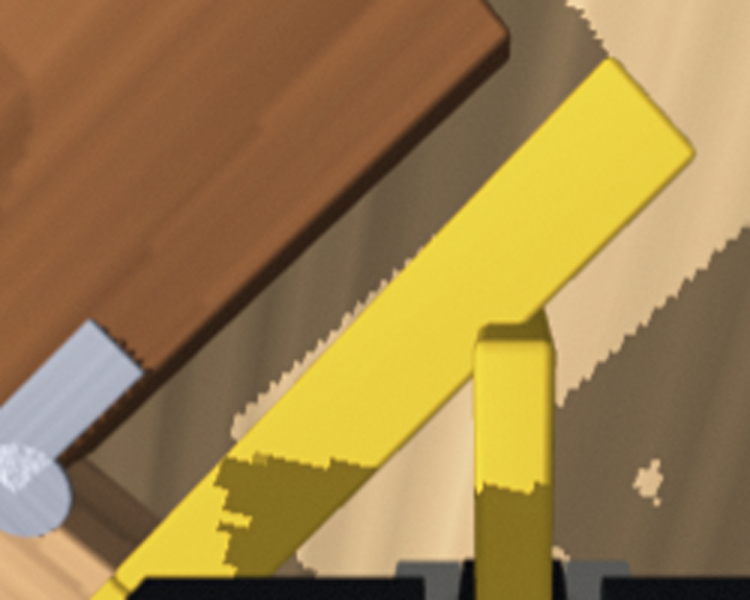

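```bash
python3 - <<'E'
from h import *
import pickle
np.set_printoptions(precision=4,suppress=True)
D=pickle.load(open("d4.pkl","rb")); s=D["wrist"];o=D["o"]
A=lambda l:(np.array(l,float)+.5)/2.4-.5+[0,100]
B=lambda l:(np.array(l,float)+.5)/3-.5+[150,50]
pl=px2w(s,A([[148,90],[335,240],[415,313],[450,345]]),.038);print("plate",pl)
d=pl[0]-pl[-1];print("ang",np.degrees(np.arctan2(-d[1],-d[0])))
print("disc",px2w(s,A([[377,272]]),.040))
st=px2w(s,B([[508,38],[150,362]]),.038);d=st[0]-st[1];print("stud",st,np.degrees(np.arctan2(d[1],d[0])))
zu=o["tool_pos"][2]-.0072
y=px2w(s,B([[611,57],[693,153],[110,585]]),zu+.025);print("yleg outer end, inner end, corner-ish",y)
d=y[0]-y[2];print("y ang",np.degrees(np.arctan2(d[1],d[0])))
w=px2w(s,B([[475,340],[551,340]]),zu+.042);print("web end",w)
a=R.from_euler("xyz",o["orientation"],degrees=True).as_matrix();print("jaw",np.degrees(np.arctan2(a[1,1],a[0,1])),o["tool_pos"])
# back to tool frame
for p in list(y)+list(w): print(a.T@(p-o["tool_pos"])*1000)
E
```

```text
plate [[ 0.6932 -0.2275  0.038 ]
 [ 0.6334 -0.1923  0.038 ]
 [ 0.6054 -0.1726  0.038 ]
 [ 0.5927 -0.1636  0.038 ]]
ang 147.5484894200141
disc [[ 0.6181 -0.1853  0.04  ]]
stud [[ 0.5197 -0.3212  0.038 ]
 [ 0.59   -0.2268  0.038 ]] -126.64668016891515
yleg outer end, inner end, corner-ish [[ 0.5019 -0.3111  0.118 ]
 [ 0.4863 -0.3012  0.118 ]
 [ 0.5639 -0.2089  0.118 ]]
y ang -121.23855760124891
web end [[ 0.5118 -0.2687  0.135 ]
 [ 0.5015 -0.2712  0.135 ]]
jaw -166.17466188891356 [ 0.4929 -0.2137  0.1002]
[-17.9275  14.6819 -96.6931]
[-17.8369  27.4639 -83.3416]
[-18.1702 -69.9473 -12.2507]
[-34.9449  -5.0516 -57.8901]
[-34.8923   5.6107 -57.8678]
```

```bash
cat >> h.py <<'E'
C=np.array([.6185,-.181]); TH=148.6
def local(o,C=C,TH=TH):
    a=R.from_euler("xyz",o["orientation"],degrees=True).as_matrix()
    p=o["tool_pos"]+a@np.array([0,-.08485,.0015])
    t=np.radians(TH);M=np.array([[np.cos(t),np.sin(t)],[-np.sin(t),np.cos(t)]])
    j=np.degrees(np.arctan2(a[1,1],a[0,1]))%360
    f=M@o["force"][:2]
    return M@(p[:2]-C)*1000, p[2]*1000, j-45-TH, f, o["force"][2]
E
python3 - <<'E'
from h import *
from plant import *
print(local(get_obs()))
import pickle
D=pickle.load(open("d4.pkl","rb"));s=D["wrist"]
# plate edge lines in scene & initial top images by LSD
t=pickle.load(open("top.pkl","rb"));sc=pickle.load(open("scene.pkl","rb"))
for s,nm,(x0,y0,x1,y1) in ((t,"top",(370,130,500,230)),(sc,"scene",(190,90,320,200)),(s,"w",(0,0,330,260))):
    g=cv2.cvtColor(np.ascontiguousarray(s["color"][y0:y1,x0:x1]),cv2.COLOR_RGB2GRAY)
    g=cv2.resize(g,None,fx=3,fy=3,interpolation=cv2.INTER_CUBIC)
    L=cv2.createLineSegmentDetector().detect(g)[0].reshape(-1,2,2)
    for l in L:
        w=px2w(s,(l+.5)/3-.5+[x0,y0],.038); d=w[1]-w[0]; n=np.linalg.norm(d)
        if n>.06:
            a=np.degrees(np.arctan2(d[1],d[0]))%180
            t_=np.radians(TH);M=np.array([[np.cos(t_),np.sin(t_)],[-np.sin(t_),np.cos(t_)]])
            print(nm,round(n*1000),round(a,2),[np.round(M@(q[:2]-C)*1000,1) for q in w])
E
```

```text
(array([29.91875587, 30.02076095]), np.float64(102.51662209738161), np.float64(0.3830434198127932), array([-0.12467343, -1.2404642 ]), np.float64(-1.9351390347326496))
top 84 149.35 [array([   8.9, -135.4]), array([ -75.5, -136.5])]
top 89 59.2 [array([148.7, -84.1]), array([147.8,   4.8])]
top 68 143.43 [array([-43.4, 190.2]), array([ 24.1, 184.1])]
top 92 53.9 [array([ 40.9, 167.2]), array([33.4, 75.3])]
top 164 54.4 [array([-89.7,  14.4]), array([-77.7, 177.6])]
top 127 149.11 [array([43.3, 17.4]), array([170.4,  18.5])]
top 133 148.96 [array([144.7,   4.7]), array([11.4,  3.8])]
top 68 54.96 [array([  4.9, 103.6]), array([  9.3, 171.5])]
top 147 54.9 [array([ 18.8, 165.8]), array([ 9.4, 19.5])]
scene 84 149.5 [array([  14.2, -164.5]), array([ -69.4, -165.8])]
scene 65 148.73 [array([-19.8,  -0.4]), array([-85. ,  -0.6])]
scene 83 59.39 [array([149.5, -95.7]), array([148.3, -12.9])]
scene 83 144.09 [array([-74.9, 178. ]), array([  8.2, 171.4])]
scene 67 149.98 [array([ 26.5, -90.1]), array([ 93.5, -88.5])]
scene 102 149.47 [array([ 116.7, -114.1]), array([  14.9, -115.6])]
scene 60 53.72 [array([-83.9,  79.7]), array([-78.8, 139.8])]
w 66 58.37 [array([29.8, 67.4]), array([29.6,  0.9])]
w 123 54.71 [array([-87.8,  10.9]), array([-79.5, 133.7])]
w 68 58.04 [array([ 61.2, 108.8]), array([60.5, 41.2])]
w 143 54.66 [array([ 14.3, 167.3]), array([ 4.5, 24.6])]
w 73 149.02 [array([-15.3,   0.8]), array([-88. ,   0.3])]
w 118 54.73 [array([ 2.3, 53. ]), array([ 10.3, 171.1])]
```

Call:
carry_out(
  series=[
    [[30,0,0,0,0,0],[60,0,0,0,0,0],[83,0,0,0,0,0],[92,0,0,0,0,0],[92,0,0,0,0,0]],
  ],
)

```text
clock: 6.3
tool_pos: [0.4955, -0.213, 0.0107]
orientation: [96.2, 90.0, -159.8]
force: [0.3, -0.2, -1.8]
opening: 0.0119
```

```bash
sed -i 's/TH=148.6/TH=149.1/' h.py; python3 - <<'E'
from h import *
from plant import *
import pickle
o=get_obs();print(local(o),o["force"])
D={"o":o,"wrist":snapshot("wrist"),"scene":snapshot("scene")}
o2=get_obs();print(local(o2))
pickle.dump(D,open("d5.pkl","wb"))
cv2.imwrite("pics/w5.png",cv2.resize(D["wrist"]["color"][:,:,::-1],(800,500)))
crop(D["scene"],190,80,320,190,6,"sc5.png")
E
```

```text
(array([30.0077231 , 29.67525576]), np.float64(10.67444472144005), np.float64(-0.10434549013857009), array([-0.39555072, -0.00235684]), np.float64(-1.760533614780898)) [ 0.34061853 -0.20110929 -1.76053361]
(array([29.35982778, 29.58715249]), np.float64(11.669246202947702), np.float64(-0.11615599921941566), array([-0.43602698, -0.02174057]), np.float64(-0.49686114004757465))
```

View pics/w5.png

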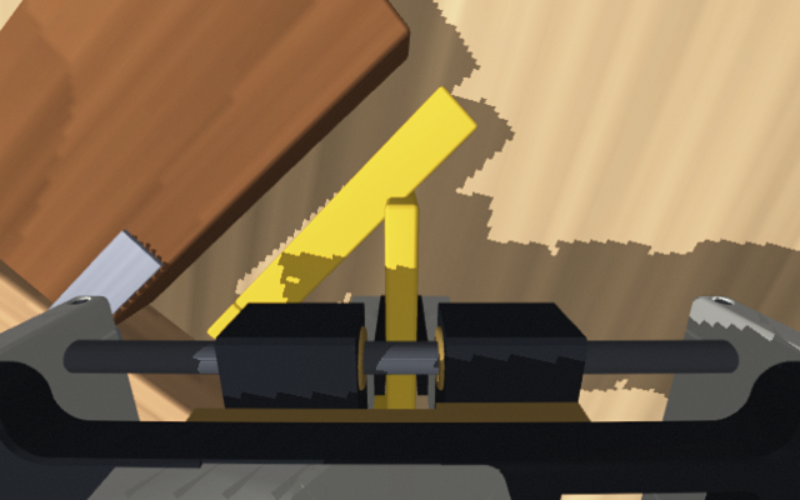

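View pics/sc5.png

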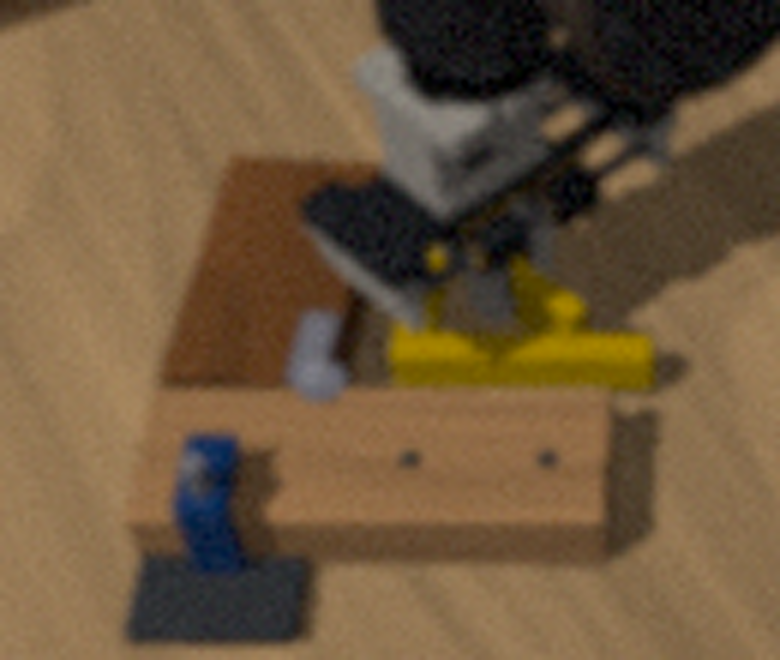

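Call:
carry_out(
  series=[
    [[0,-9,3,0,0,0],[0,-18,6,0,0,0],[0,-25.5,8.5,0,0,0],[0,-25.5,8.5,0,0,0]],
  ],
)

```text
clock: 6.9
tool_pos: [0.5188, -0.1985, 0.0106]
orientation: [-113.1, 90.0, -9.1]
force: [0.7, -0.7, -1.8]
opening: 0.0118
```

Call:
carry_out(
  series=[
    [[0,-0.7,0.7,0,0,0],[0,-1.4,1.4,0,0,0],[0,-1.4,1.4,0,0,0]],
  ],
)

```text
clock: 7.28
tool_pos: [0.5189, -0.1973, 0.0106]
orientation: [83.1, 90.0, -173.0]
force: [-1.3, -0.2, -1.5]
opening: 0.0117
```

```bash
python3 - <<'E'
from h import *
from plant import *
o=get_obs();print(local(o),o["moment"])
E
```

```text
(array([17.98264812,  4.29089623]), np.float64(10.55446457236645), np.float64(-0.16197222088914032), array([0.96852979, 0.84172844]), np.float64(-1.5121343418369018)) [0.12723676 0.01516114 0.00261709]
```

Call:
carry_out(
  series=[
    [[0,-0.7,0.7,0,0,0],[0,-1.4,1.4,0,0,0],[0,-1.4,1.4,0,0,0]],
  ],
)

```text
clock: 7.65
tool_pos: [0.5201, -0.1955, 0.0106]
orientation: [-104.2, 90.0, -0.3]
force: [-0.1, 0.0, -2.1]
opening: 0.0116
```

Call:
carry_out(
  series=[
    [[0,-0.7,0.7,0,0,0],[0,-1.4,1.4,0,0,0],[0,-1.4,1.4,0,0,0]],
  ],
)

```text
clock: 8.02
tool_pos: [0.5207, -0.1947, 0.0106]
orientation: [128.2, 89.9, -127.9]
force: [-0.3, -6.7, -1.0]
opening: 0.0117
```

```bash
python3 - <<'E'
from h import *
from plant import *
o=get_obs();print(local(o),o["moment"])
E
```

```text
(array([17.78989399,  1.02689802]), np.float64(10.542254015101339), np.float64(-0.12350087938176557), array([-3.15725866,  5.90221763]), np.float64(-1.0170262896482878)) [-2.37303227  0.31047845  0.26974321]
```

Call:
carry_out(
  series=[
    [[0,-0.5,-1.5,0,0,0],[0,-2.5,-3.3,0,0,0],[0,-4.5,-5.3,0,0,0],[0,-6.6,-7.4,0,0,0],[0,-6.6,-7.4,0,0,0]],
  ],
)

```text
clock: 8.65
tool_pos: [0.5287, -0.1996, 0.0102]
orientation: [73.6, 89.9, 177.5]
force: [-3.8, -2.0, -2.0]
opening: 0.0116
```

```bash
python3 - <<'E'
from h import *
from plant import *
o=get_obs();print(local(o),o["moment"])
E
```

```text
(array([8.37285152, 1.20813798]), np.float64(10.139045100274798), np.float64(-0.17230792578820342), array([2.19886835, 3.67503078]), np.float64(-1.989067995329556)) [-0.69336099  1.39704413  0.29307484]
```

Call:
carry_out(
  series=[
    [[0,-1.2,-1.2,0,0,0],[0,-2.4,-2.4,0,0,0],[0,-3.5,-3.5,0,0,0],[0,-3.5,-3.5,0,0,0]],
  ],
)

```text
clock: 9.15
tool_pos: [0.5328, -0.2022, 0.0103]
orientation: [72.0, 89.9, 175.9]
force: [-5.2, -2.0, -2.9]
opening: 0.0122
```

```bash
python3 - <<'E'
from h import *
from plant import *
o=get_obs();print(local(o),o["moment"])
s=snapshot("wrist")
cv2.imwrite("pics/w6.png",cv2.resize(s["color"][:,:,::-1],(800,500)))
E
```

```text
(array([3.57282876, 1.31818302]), np.float64(10.166677289660845), np.float64(-0.18002980922750567), array([3.42051328, 4.39887963]), np.float64(-2.859256135332246)) [-0.7419064   1.69917417  0.22277671]
```

View pics/w6.png

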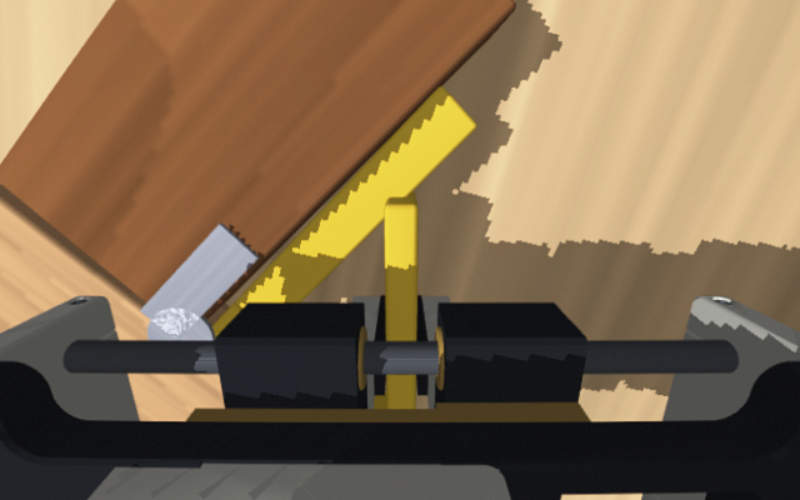

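The wrist view shows the y leg touching the stud near its end (440,90), with a narrow gap left near the corner (230,310). I keep sliding toward the corner.

Call:
carry_out(
  series=[
    [[0,-0.7,-0.7,0,0,0],[0,-1.4,-1.4,0,0,0],[0,-1.4,-1.4,0,0,0]],
  ],
)

```text
clock: 9.57
tool_pos: [0.5344, -0.2031, 0.0103]
orientation: [71.1, 89.9, 175.0]
force: [-5.4, -2.0, -1.6]
opening: 0.0116
```

Call:
carry_out(
  series=[
    [[0,-0.7,-0.7,0,0,0],[0,-0.7,-0.7,0,0,0]],
  ],
)

```text
clock: 9.82
tool_pos: [0.5352, -0.2037, 0.0103]
orientation: [71.0, 89.9, 174.9]
force: [-4.5, -2.1, -2.3]
opening: 0.0119
```

```bash
python3 - <<'E'
from h import *
from plant import *
o=get_obs();print(local(o),o["moment"])
E
```

```text
(array([0.68577625, 1.33575581]), np.float64(10.180814023094618), np.float64(-0.18171895984775688), array([2.80650052, 4.10182128]), np.float64(-2.3053260847108574)) [-0.65430757  1.80085176  0.21530076]
```

Forces are still those of the sliding stud, so I continue in 1 mm steps.

Call:
carry_out(
  series=[
    [[0,-0.7,-0.7,0,0,0],[0,-0.7,-0.7,0,0,0]],
  ],
)

```text
clock: 10.07
tool_pos: [0.5359, -0.204, 0.0103]
orientation: [67.2, 89.9, 171.1]
force: [-4.7, -1.2, -1.2]
opening: 0.012
```

Call:
carry_out(
  series=[
    [[0,-0.7,-0.7,0,0,0],[0,-0.7,-0.7,0,0,0]],
  ],
)

```text
clock: 10.32
tool_pos: [0.5359, -0.2042, 0.0101]
orientation: [61.5, 89.8, 165.4]
force: [-8.0, 1.7, 0.5]
opening: 0.0115
```

```bash
python3 - <<'E'
from h import *
from plant import *
o=get_obs();print(local(o),o["moment"])
s=snapshot("wrist")
cv2.imwrite("pics/w7.png",cv2.resize(s["color"][:,:,::-1],(800,500)))
crop(s,100,60,400,280,2.5,"w7c.png")
E
```

```text
(array([-0.18788127,  1.43856458]), np.float64(9.913771467590752), np.float64(-0.196034052054614), array([7.72174988, 2.67049297]), np.float64(0.5270827805010776)) [0.84280827 2.64499998 0.22460721]
```

View pics/w7c.png

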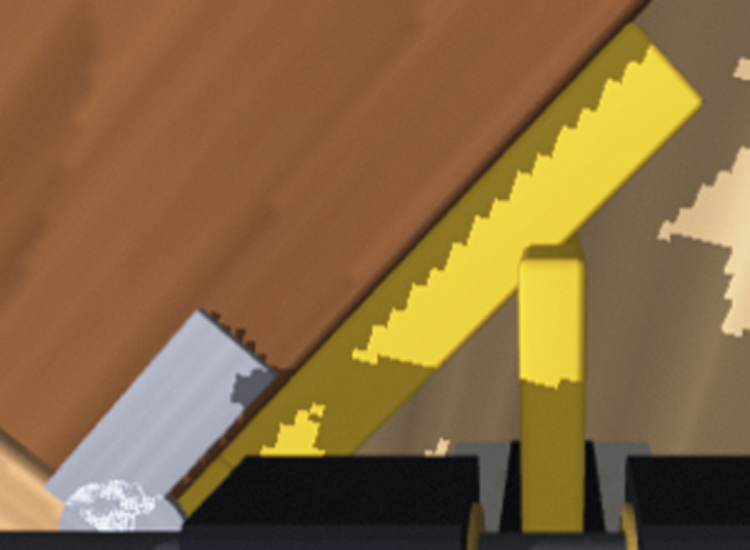

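Call:
carry_out(
  series=[
    [[0,-0.8,0.3,0,0,0],[0,-1.6,0.5,0,0,0],[0,-1.6,0.5,0,0,0],[0,-1.6,0.5,0,0,0]],
  ],
)

```text
clock: 10.88
tool_pos: [0.5362, -0.2039, 0.01]
orientation: [73.1, 89.7, 177.0]
force: [-9.9, -3.0, 1.5]
opening: 0.012
```

```bash
python3 - <<'E'
from h import *
from plant import *
import pickle
o=get_obs();print(local(o),o["moment"],o["clock"],o["opening"])
D={"o":o,"wrist":snapshot("wrist"),"scene":snapshot("scene")}
pickle.dump(D,open("d8.pkl","wb"))
crop(D["wrist"],60,0,400,280,2.2,"w8c.png");crop(D["scene"],190,80,320,190,6,"sc8.png")
o=get_obs();print(local(o),o["moment"],o["clock"],o["opening"])
for s,nm,(x0,y0,x1,y1),zs in ((D["wrist"],"w",(60,0,400,250),(.038,.029)),(D["scene"],"s",(190,80,320,190),(.038,.029))):
    g=cv2.cvtColor(np.ascontiguousarray(s["color"][y0:y1,x0:x1]),cv2.COLOR_RGB2GRAY)
    g=cv2.resize(g,None,fx=3,fy=3,interpolation=cv2.INTER_CUBIC)
    L=cv2.createLineSegmentDetector().detect(g)[0].reshape(-1,2,2)
    for l in L:
      for z in zs:
        w=px2w(s,(l+.5)/3-.5+[x0,y0],z); d=w[1]-w[0]; n=np.linalg.norm(d)
        if n>.06:
            a=np.degrees(np.arctan2(d[1],d[0]))%180
            t_=np.radians(TH);M=np.array([[np.cos(t_),np.sin(t_)],[-np.sin(t_),np.cos(t_)]])
            print(nm,z,round(n*1000),round(a,2),[np.round(M@(q[:2]-C)*1000,1) for q in w])
E
```

```text
(array([-0.27117349,  1.11573185]), np.float64(9.56565737608787), np.float64(-0.19446808351298728), array([6.98067128, 7.62790113]), np.float64(1.480538987841115)) [-0.70781316  3.57759737  0.35453432] 10.875 0.012000116312465545
(array([-0.28876185,  1.11588374]), np.float64(9.577921850720388), np.float64(-0.19350355559322452), array([7.13869982, 8.19591144]), np.float64(1.1631178978433137)) [-0.74648441  3.54234483  0.29896524] 10.975 0.012319363918720795
w 0.038 108 58.84 [array([  0.5, 164.6]), array([-0. , 56.9])]
w 0.029 115 58.84 [array([  0.3, 167.9]), array([-0.2, 52.7])]
s 0.038 76 75.8 [array([-38.3, 241.9]), array([-60.1, 314.8])]
s 0.029 77 75.8 [array([-41.3, 252.9]), array([-63.4, 326.5])]
s 0.038 85 149.68 [array([  11.5, -164.4]), array([ -73.2, -165.3])]
s 0.029 86 149.68 [array([   9. , -157.9]), array([ -76.7, -158.7])]
s 0.038 90 103.66 [array([ 1.4, 31.5]), array([-61.9,  95.7])]
s 0.029 91 103.66 [array([-1.2, 40.2]), array([-65.1, 105.1])]
s 0.038 85 59.19 [array([148.6, -88.9]), array([148.4,  -3.8])]
s 0.029 86 59.19 [array([147.5, -81.5]), array([147.4,   4.5])]
s 0.038 73 10.04 [array([142.7, 144.7]), array([197.8, 192.5])]
s 0.029 74 10.04 [array([141.6, 154.6]), array([197.3, 202.9])]
s 0.038 68 148.58 [array([-19.8,  -0.7]), array([-87.5,  -0. ])]
s 0.029 68 148.58 [array([-22.6,   7.7]), array([-91.1,   8.3])]
s 0.038 72 58.24 [array([-89.6,  -0.2]), array([-88.5,  71.7])]
s 0.029 73 58.24 [array([-93.1,   8.1]), array([-92.1,  80.8])]
s 0.038 160 149.34 [array([-12.9, -90.4]), array([147.5, -89.7])]
s 0.029 162 149.34 [array([-15.6, -83. ]), array([146.5, -82.3])]
s 0.038 60 147.64 [array([ 126.8, -116.3]), array([  66.5, -114.8])]
s 0.029 61 147.64 [array([ 125.6, -109.2]), array([  64.6, -107.6])]
s 0.038 95 60.08 [array([-87.6,  71.8]), array([-89.2, 166.7])]
s 0.029 96 60.08 [array([-91.1,  80.9]), array([-92.8, 176.9])]
```

View pics/w8c.png

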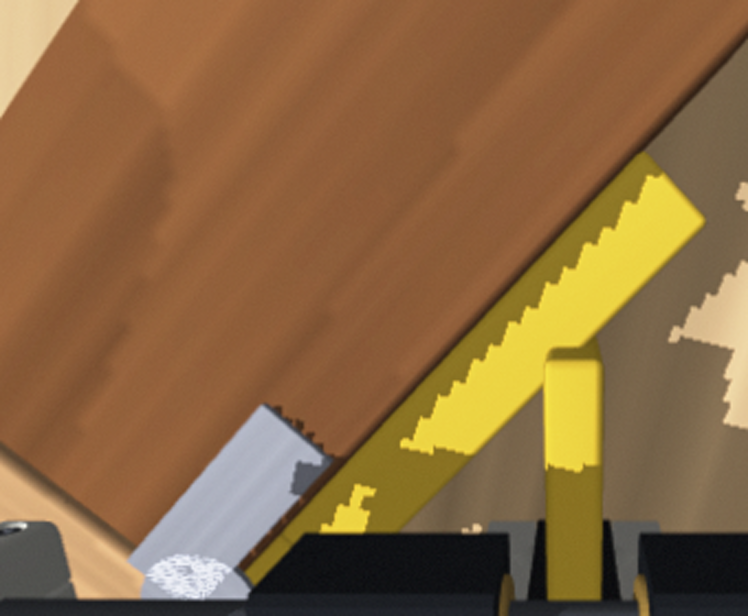

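View pics/sc8.png

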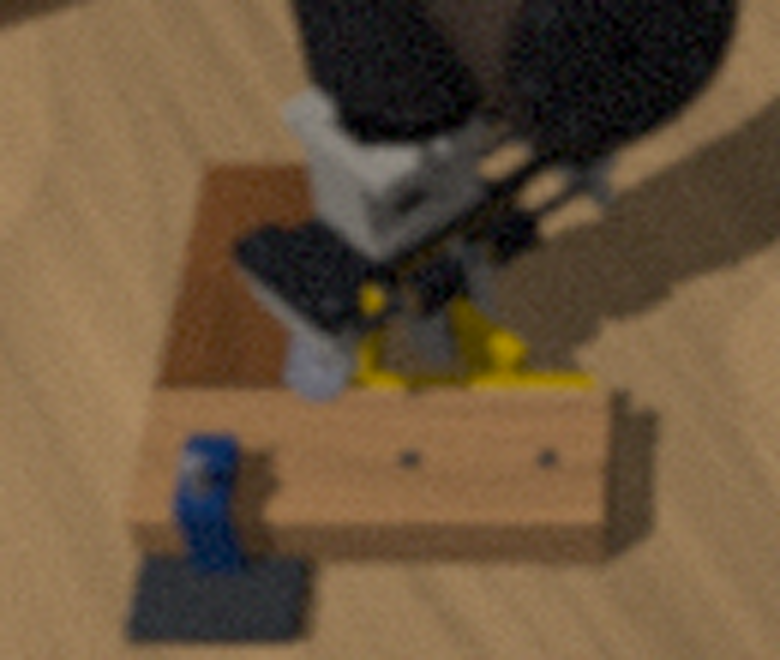

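```bash
python3 - <<'E'
from h import *
from plant import *
import pickle
D=pickle.load(open("d8.pkl","rb"));s=D["wrist"]
B=lambda l:(np.array(l,float)+.5)/2.2-.5+[60,0]
for nm,l in (("inner edge",[[703,224],[600,325]]),("inner low",[[470,455],[397,528]]),("inner full",[[703,224],[397,528]]),("outer",[[642,152],[250,582]])):
    w=px2w(s,B(l),.0285);d=w[0]-w[1];print(nm,np.degrees(np.arctan2(d[1],d[0]))%180)
w=px2w(s,B([[642,152],[703,222]]),.0285)
o=D["o"];a=R.from_euler("xyz",o["orientation"],degrees=True).as_matrix()
print([a.T@(p-o["tool_pos"])*1000 for p in w])
o=get_obs();print(local(o),"tilt",np.degrees(np.arccos(-a[2,0])))
E
```

```text
inner edge 58.376630768657364
inner low 58.853675296276464
inner full 58.725816978519646
outer 59.960582435414466
[array([-18.59656594,  13.81291317, -96.5720581 ]), array([-18.51375241,  26.68521345, -83.35548555])]
(array([-0.28876185,  1.11588374]), np.float64(9.577921850720388), np.float64(-0.19350355559322452), array([7.13869982, 8.19591144]), np.float64(1.1631178978433137)) tilt 0.2937070856290585
```

Call:
carry_out(
  series=[
    [[0,-0.3,0,0,0,0],[0,-0.3,0,0,0,0],[0,-0.3,0,0,0,0],[0,-0.3,0,0,0,0],[0,-0.3,0,0,0,0],[0,-0.3,0,0,0,0],[0,-0.3,0,0,0,0],[0,-0.3,0,0,0,0]],
  ],
)

```text
clock: 11.98
tool_pos: [0.5362, -0.204, 0.01]
orientation: [73.6, 89.7, 177.5]
force: [-11.1, -2.8, 2.3]
opening: 0.0121
```

```bash
python3 - <<'E'
from h import *
from plant import *
o=get_obs();l=local(o);print(l,o["clock"],o["opening"])
if l[3].min()>3: print(close_job())
E
```

```text
(array([-0.30700713,  1.11547212]), np.float64(9.522661007236573), np.float64(-0.20026094776287096), array([8.07344804, 8.14123893]), np.float64(2.2948201752720006)) 11.975 0.012116565727327146
the job is handed in; nothing more can be done
None
```

I took the large yellow square out of the tray by its web and lowered it to the bench. I then pressed it against the plate and slid it into the corner until the stud stood square. The job was handed in at 12.0 s with the gripper still holding and pushing.

- **Push and grip:** about 8 N against each timber, steady over the last second. The fingers were stopped on the 12 mm web.
- **Position:** the outside corner was about -0.3 mm (along the plate) and 1.1 mm (away from it) from my estimate of the inside corner. The camera calibration is only good to about 2 mm. The jump in force along both axes also indicates a seated corner.
- **Angles:** the gripper's heading puts the square within about 0.2° of the plate, tool tilt was about 0.3°, and the stud was about 0.3° from square.
- **Height:** the underside should be about 3 mm above the bench, worked out from the tool height rather than seen.

**Weaker checks:**
- The plate angle differed by up to 2° between my first corner picks from the cameras, so I used the straight-edge fits (about 149.1°).
- My hand-picked lines along the leg gave 58.4–60.0°, against the 59.1° wanted.
- The leg along the plate could not be seen closely, so its flush fit is inferred from the force and the other leg.
- I did not re-measure the tape, glue or sanding block at the end. The arm's path kept clear of them, and no unexpected force showed.

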